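# Hold the honey jar shut under the jar press

## Robot

A 6-joint arm with a two-finger parallel gripper is mounted at the origin on a cart in front of the work surface, level with it; the furniture and walls round the work are solid. World frame = base frame: x ahead of the robot, y to its left, z up, the work surface at z = 0. Lengths are in m, angles in rad, forces in N, time in s.
With the tool pointing down it reaches from about 0.375 to 0.975 m from the base axis. Payload 3.8 kg.
Tool frame: the origin (TCP) lies at the very end of the fingers, on their centre line; the grasp point (between the pads) lies 19 mm behind it; z points along the fingers, y is the direction in which the jaws open and shut (so a half turn about z gives the same grasp; the last joint's range is limited). The gripper opens to 85 mm and grips with 20 to 120 N. Pads are 22 mm wide; open, the fingers measure 114 mm over their backs; the gripper's body (76 mm by 85 mm) begins 54 mm behind the grasp point. The pads swing forward as they close: fully open they stand 13 mm farther back than shut.
Start: joints at [1.178, 0.264, 1.604, -0, 1.274, -0.037], TCP at [0.235, 0.633, 0.231] pointing down, gripper open.
Joint ranges: [-2.63, 2.63], [-0.94, 2.18], [0.31, 2.57], [-1.31, 4.45], [0, 2.66], [-2.55, 2.55]. Speed limits (rad/s): [2.57, 2.57, 3.14, 3.14, 3.14, 3.14].

## Interface

Orientations are given as a rotation vector (axis times angle).
In Python, from workcell import bot, read_camera, finish_job gives the robot as it stands. The module is installed in compiled form; this text tells all that it offers.
- The arm moves only by the tool servo_tool, never from a script. Its argument "targets" is text: rows parted by semicolons, each of 7 numbers parted by spaces: the turn, a rotation vector about the tool's x, y, z in rad, then the shift along the tool's x, y, z in mm, then the finger opening in mm, from 0 to 85.4. In form: wx wy wz x y z gripper; .... A call has 1 to 8 rows; each row shifts and turns the pose as measured when the row begins, along the tool's axes as they then stand; what a row does not reach is not made up. A row lasts 1/12 s, in which the tool goes at most 41.7 mm and 7.16 degrees, less where a joint would pass 70% of its speed; a pose out of reach is approached as far as the arm can. A call is refused whole if a number of a shift passes 41.7 or a number of a turn 0.125, either way. A call with a gripper value outside its range is refused whole. The fingers move at their own pace and stop on an object; "newtons" is the grip in N (left out, the last holds). Time passes only in rows, so rows that do not move let the fingers close. It gives the time, the measured TCP pose, the force and the opening at its end, in the units of the state.
- bot.read_state(): the state, without advancing time (a new reading comes with each control period).
- read_camera(name): name is "scene" or "top" or "wrist"; returns a dict with "image" (384x512x3 uint8, red, green, blue), "mtx" (3x3 intrinsics, pixels), "eye" and "orientation" of the camera in the world; the wrist camera has in their place "T_tool_cam" (4x4, takes a point from camera to tool coordinates, whose origin is the TCP and whose axes are the flange's). Camera axes: x right, y up, looking along -z (the intrinsics and any distortion apply to the point x, -y, -z); pixel columns grow to the right and rows downward; lengths in m; the calibration is good to about 2 mm. A picture is of the moment at which its call begins: read the wrist's pose just before it. There is no depth.
- finish_job(): hands the job in, once; it reports no verdict.
The state is a dict: "time": time; "q": joint angles; "joint_vel": joint speeds; "joint_torque": joint torques, N m; "tool_pos": TCP position; "tcp_rot": TCP orientation; "wrist_force": force on the tool from outside, world axes, zero at the start; "torque": the same for the moment, N m; "width": opening from 0.0 (shut) to 1.0 (fully open).
Only numpy, scipy, OpenCV 4.12 (cv2) and the standard library are available. Lean on these libraries where they do the work, as an engineer would, in place of code of your own. Each camera call takes 0.05 s, during which the arm holds its last target.

## Task

Press the lid of the honey jar (red lid) home with the jar press: slide the press head along its rails until its pad is centred above the honey jar, with the black knob still up, then push the knob down until the green band on its stem sits at the mouth of the collar, not down to the red. Keep it there without letting the spring lift it, for at least three seconds, and finish while still holding the knob down; the two spice jars on the press must not be pressed, pushed or knocked over.

Things in the scene. Friction and masses are not known exactly. Their poses are not given: they have to be found in the camera images.
- press: White jar press fixed to the worktop, base 120 x 400 x 10 mm; origin: centre of its underside; rails along its y, z up. End cheeks at y = +-190 mm, 172 mm high; rods 152 mm high at x = +-32 mm. Three jars stand on the base at x = 0 (within 4 mm), y about -50, +40, +130 mm (within 6 mm); which is where varies. Wall cabinets hang 490 mm above the worktop from x = 0.56 m in the world on.
- carriage (a joint): Slide of the press head, m, 0 to 0.30, along the press's +y: the head's axis (stem, knob, pad) is at press x = 0, y = -0.150 + value. Starts near 0 (up to 0.04). Friction about 2.5 N; stays where left. Head: grey block 96 (x) x 60 (y) x 24 mm, top 164 mm above the worktop, with an aluminium collar, mouth 169 mm above the worktop.
- plunger (a joint): How far the knob is pushed down, m, 0 (up) to 0.037 (hard stop). The 18 mm stem runs through the collar: its green band is at the collar's mouth from 0.020 to 0.030, above that comes red. Springs push back with about 2.5 N at 0 and 12 N at 0.025; let go, it rises to 0.
- knob: Black round knob on top of the stem, diameter 40 mm, height 30 mm; origin at the centre of its underside (209 mm above the worktop when up), moves with the head and the plunger. It can be gripped from above round its side or pushed on its top.
- knob_top (a point): Centre of the knob's flat top, 239 mm above the worktop when up.
- pad: Black rubber pad, diameter 50 mm, under the head on the stem's axis; origin: centre of its underside, 126 mm above the worktop when up. Goes down with the knob, meets the honey jar's lid after about 16 mm and then gives on its own spring (0.5 N per mm), so the knob can go on down.
- honey_jar: The honey jar with the red lid, diameter 65 mm, height 100 mm; origin at the centre of its underside, z along its axis; stands loose on the press base.
- spice_a: Spice jar with a green cap, diameter 46 mm, height 106 mm, loose on the press base; origin at the centre of its underside, z along its axis. To be left alone.
- spice_b: Spice jar with a dark brown cap, diameter 44 mm, height 105 mm, loose on the press base; origin at the centre of its underside, z along its axis. To be left alone.

How it is judged:
By the outcome, as a careful person would: the job done as asked, in the order asked, and still so for the second after the job is handed in, while the arm keeps its last pose, push and grip.
It also fails if it takes over 43 s, if anything falls off the work surface, if the arm or the gripper's body presses on something with over 40 N, if the wrist force passes 120 N, or if a joint passes its speed limit or range.

## Working session

There is one attempt and no reset: what is moved stays moved. The work goes in short steps, Python scripts to look and compute and a tool call to move; the robot and the scene stay as the last step left them, time stands still between calls to the robot, and variables do not carry over. Pictures are saved under pics/ and viewed, and the job is handed in when it is done.

Besides the shell and the picture viewer there is one more tool, called after "Emit:" as name(argument=value, ...) on one line, values as JSON. servo_tool: Moves the arm, as the interface text tells. Its arguments: {"type":"object","properties":{"targets":{"type":"string"},"newtons":{"type":"number"}},"required":["targets"]}

```bash
mkdir -p pics; python3 - <<'E'
from workcell import bot, read_camera
import cv2
s=bot.read_state();print(s)
for n in("scene","top"):
    c=read_camera(n);print(n,c["mtx"],c["eye"],c["orientation"],[k for k in c])
    cv2.imwrite(f"pics/{n}0.png",c["image"][:,:,::-1])
E
```

```text
{'time': 0.0, 'q': array([ 1.17809587e+00,  2.64760955e-01,  1.60539446e+00,  2.06891290e-05,
        1.27368364e+00, -3.68972135e-02]), 'joint_vel': array([-0.00076561, -0.000316  ,  0.00371083,  0.00021613, -0.00066014,
        0.00176984]), 'joint_torque': array([-1.14154056e-03, -5.15116274e+01, -3.67310965e+01,  1.05039981e-04,
        1.28384319e-02, -5.82606475e-06]), 'tool_pos': array([0.23484359, 0.63204497, 0.22994572]), 'tcp_rot': array([-0.55587192, -3.09151569,  0.00344038]), 'wrist_force': array([-0.10767117,  0.3048345 ,  0.30596264]), 'torque': array([-0.00985324, -0.05532366, -0.01097135]), 'width': 0.99738968858219}
scene [[481.81094681   0.         258.26232284]
 [  0.         481.81094681 192.37442529]
 [  0.           0.           1.        ]] [-0.03478198 -0.6046281   0.67358186] [ 1.03864871 -0.30124501 -0.54550389] ['image', 'mtx', 'eye', 'orientation']
top [[459.57975113   0.         251.53908797]
 [  0.         459.57975113 181.17557025]
 [  0.           0.           1.        ]] [0.31846639 0.14081827 1.00916606] [ 0.13272787 -0.11852451 -1.5616353 ] ['image', 'mtx', 'eye', 'orientation']
```

View pics/scene0.png

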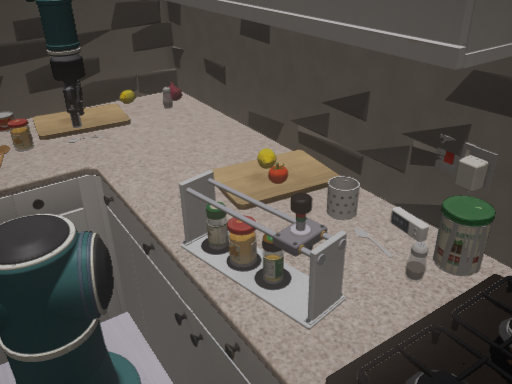

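View pics/top0.png

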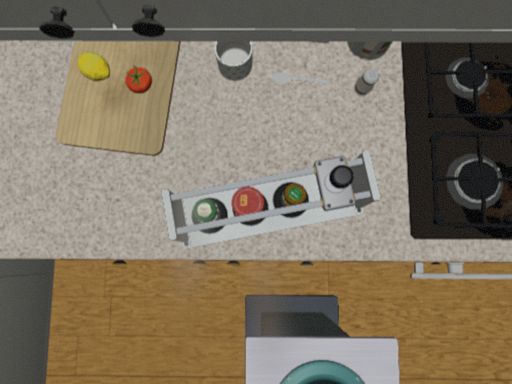

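Press with head at the right (−y) end; brown-cap jar, honey (red lid, ~(249,203) in top) in the middle, green-cap jar far. Enlarge to measure.

```bash
python3 - <<'E'
import cv2
a=cv2.imread("pics/top0.png")[145:250,155:385]
cv2.imwrite("pics/topc.png",cv2.resize(a,None,fx=3.4,fy=3.4,interpolation=cv2.INTER_CUBIC))
a=cv2.imread("pics/scene0.png")[165:320,170:350]
cv2.imwrite("pics/scenec.png",cv2.resize(a,None,fx=3.8,fy=3.8,interpolation=cv2.INTER_CUBIC))
E
```

```text
(no output)
```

View pics/topc.png

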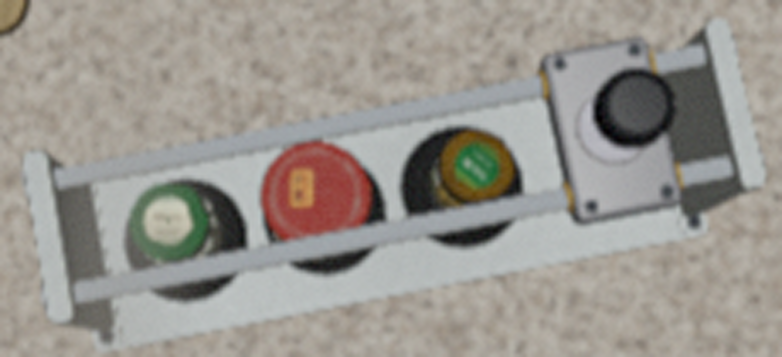

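View pics/scenec.png

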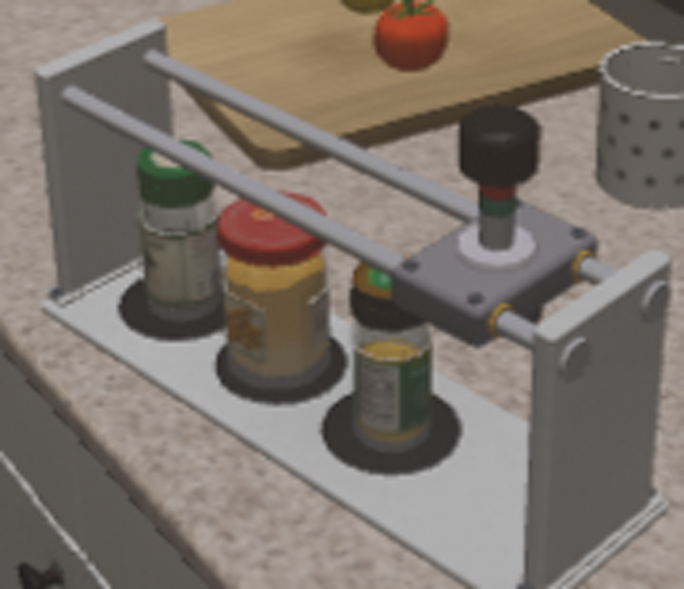

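```bash
cat > h.py <<'E'
import numpy as np
from scipy.spatial.transform import Rotation as R
CAM={"scene":(481.81094681,258.26232284,192.37442529,[-0.03478198,-0.6046281,0.67358186],[1.03864871,-0.30124501,-0.54550389]),
"top":(459.57975113,251.53908797,181.17557025,[0.31846639,0.14081827,1.00916606],[0.13272787,-0.11852451,-1.5616353])}
def onz(n,u,v,z):
    f,cx,cy,e,o=CAM[n]; d=R.from_rotvec(o).apply([(u-cx)/f,-(v-cy)/f,-1]); e=np.array(e)
    return e+d*(z-e[2])/d[2]
def proj(n,p):
    f,cx,cy,e,o=CAM[n]; q=R.from_rotvec(o).inv().apply(np.asarray(p)-e)
    return np.array([cx+f*q[0]/-q[2],cy-f*q[1]/-q[2]])
E
python3 - <<'E'
from h import *
T=lambda x,y:((x+.5)/3.4-.5+155,(y+.5)/3.4-.5+145)
S=lambda x,y:((x+.5)/3.8-.5+170,(y+.5)/3.8-.5+165)
for n,x,y,z in[("cL",48.5,236,.172),("cR",735,103,.172),("honey",316,193,.11),("gr",170,220,.116),("br",479,165,.115),("knob",640,106,.239),
 ("hd1",543,60,.164),("hd2",646,40,.164),("hd3",682,200,.164),("hd4",580,221,.164)]:
    print(n,onz("top",*T(x,y),z).round(4))
for n,x,y,z in[("honey",273,212,.11),("knob",499,127,.239),("cLa",38,72,.172),("cLb",163,22,.172),("cRa",545,335,.172),("cRb",660,258,.172)]:
    print(n,onz("scene",*S(x,y),z).round(4))
E
```

```text
cL [0.3921 0.2994 0.172 ]
cR [ 0.4663 -0.0712  0.172 ]
honey [0.4233 0.157  0.11  ]
gr [0.4066 0.2405 0.116 ]
br [0.4394 0.063  0.115 ]
knob [ 0.4528 -0.0068  0.239 ]
hd1 [0.4913 0.0315 0.164 ]
hd2 [ 0.5028 -0.0255  0.164 ]
hd3 [ 0.4142 -0.0427  0.164 ]
hd4 [0.4025 0.0128 0.164 ]
honey [0.4275 0.1629 0.11  ]
knob [ 0.4507 -0.0115  0.239 ]
cLa [0.3465 0.2901 0.172 ]
cLb [0.4391 0.3049 0.172 ]
cRa [ 0.4219 -0.0843  0.172 ]
cRb [ 0.5084 -0.0679  0.172 ]
```

```bash
cat > ov.py <<'E'
import cv2,sys
from h import *
# O x,y,yaw, carriage, honey(px,py), br, gr
def overlay(img,n,O,yaw,car,jars,plg=0,k=4,crop=None):
    x0,x1,y0,y1=crop
    a=cv2.resize(img[y0:y1,x0:x1],None,fx=k,fy=k,interpolation=cv2.INTER_CUBIC)
    c,s=np.cos(yaw),np.sin(yaw)
    def P(x,y,z):
        u=proj(n,[O[0]+c*x-s*y,O[1]+s*x+c*y,z]); return ((u-[x0,y0]+.5)*k-.5)
    def line(pts,col):
        cv2.polylines(a,[np.round(np.array([P(*p) for p in pts])).astype(int)],True,col,1)
    def circ(x,y,z,r,col): line([(x+r*np.cos(t),y+r*np.sin(t),z) for t in np.linspace(0,6.28,48)],col)
    for y in(-.19,.19): line([(-.06,y,.172),(.06,y,.172)],(0,255,255))
    line([(-.06,-.2,.01),(.06,-.2,.01),(.06,.2,.01),(-.06,.2,.01)],(255,0,255))
    h=-.15+car
    line([(-.048,h-.03,.164),(.048,h-.03,.164),(.048,h+.03,.164),(-.048,h+.03,.164)],(255,255,0))
    circ(0,h,.239-plg,.02,(0,255,255)); circ(0,h,.209-plg,.02,(0,255,255))
    for (x,y,r,H,col) in jars:
        circ(x,y,.01+H,r,col); circ(x,y,.01,r,col)
    return a
E
cat > r1.py <<'E'
from ov import *
O=(.4292,.1141);yaw=.1976;car=.027
J=[(.0026,.0432,.0325,.1,(255,255,255)),(-.001,.13,.023,.106,(0,255,0)),(0,-.05,.022,.105,(255,100,0))]
cv2.imwrite("pics/o_top.png",overlay(cv2.imread("pics/top0.png"),"top",O,yaw,car,J,0,3.4,(155,385,145,250)))
cv2.imwrite("pics/o_sc.png",overlay(cv2.imread("pics/scene0.png"),"scene",O,yaw,car,J,0,3.8,(170,350,165,320)))
E
python3 r1.py
```

```text
(no output)
```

View pics/o_top.png

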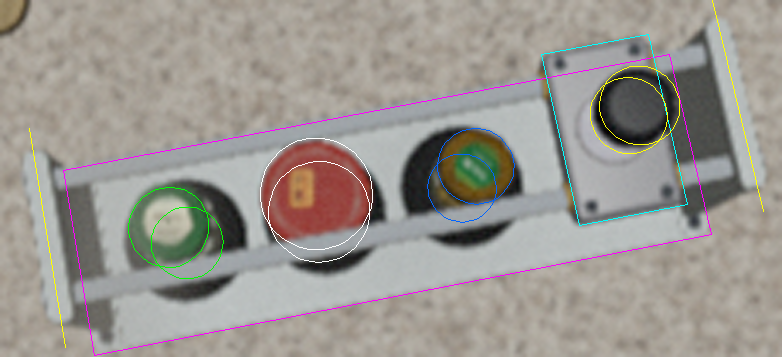

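View pics/o_sc.png

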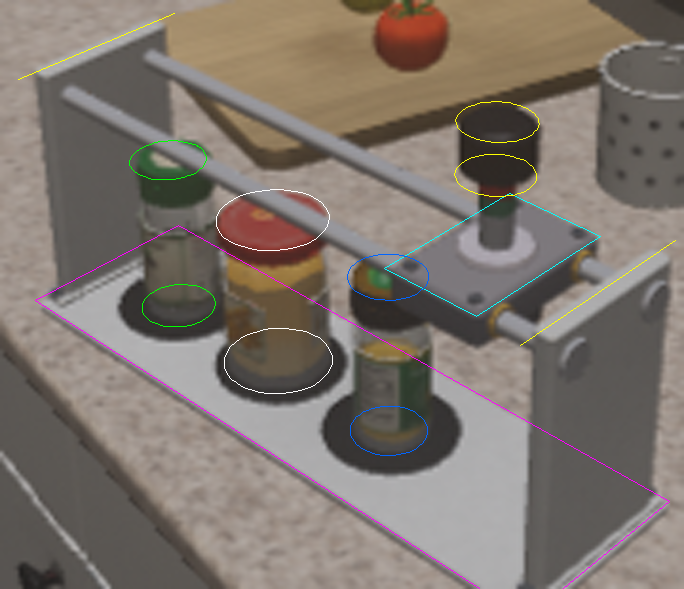

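```bash
cat > st.py <<'E'
from h import *
from workcell import bot
s=bot.read_state(); M=R.from_rotvec(s["tcp_rot"]).as_matrix()
print("t",round(s["time"],2),"pos",s["tool_pos"].round(4),"w",round(s["width"]*85.4,1),"F",s["wrist_force"].round(1),"q",s["q"].round(2))
print("tool x,y,z in world (cols)\n",M.round(3))
import sys
def to(p): print("shift tool mm",p,(M.T@(np.array(p)-s["tool_pos"])*1e3).round(1))
E
python3 - <<'E'
from st import *
to([.4528,-.0068,.30]); to([.4528,-.0068,.205])
py=np.array([-.1963,.9805,0]); t=M.T@py; print("press y in tool",t.round(3), "yaw from tool y deg",np.degrees(np.arctan2(t[0],t[1])))
E
```

```text
t 0.1 pos [0.2349 0.6321 0.2301] w 85.5 F [0.4 0.9 0.2] q [ 1.18  0.26  1.61 -0.    1.27 -0.04]
tool x,y,z in world (cols)
 [[-0.937  0.348 -0.001]
 [ 0.348  0.937 -0.002]
 [ 0.    -0.002 -1.   ]]
shift tool mm [0.4528, -0.0068, 0.3] [-426.8 -523.1  -68.9]
shift tool mm [0.4528, -0.0068, 0.205] [-426.8 -522.9   26.1]
press y in tool [ 0.526  0.851 -0.002] yaw from tool y deg 31.70485897410633
```

Emit:
servo_tool(targets="0 0 -0.12 -10 -12 -35 85; 0 0 -0.12 -20 -32 -25 85; 0 0 -0.12 -16 -34 0 85; 0 0 -0.12 -12 -36 0 85; 0 0 -0.07 -8 -37 0 85; 0 0 0 -5 -38 0 85; 0 0 0 -5 -38 0 85; 0 0 0 -5 -38 0 85")

```text
time: 0.77
tool_pos: [0.3275, 0.3619, 0.2864]
tcp_rot: [0.355, -3.115, 0.013]
wrist_force: [1.1, -0.4, -0.1]
width: 0.995
```

```bash
cat > g.py <<'E'
from st import *
to([.4528,-.0068,.29]); t=M.T@np.array([-.1963,.9805,0]); print("rot about z needed",-np.arctan2(t[0],t[1]), t.round(3))
E
python3 g.py
```

```text
t 0.77 pos [0.3275 0.3619 0.2864] w 85.0 F [ 1.1 -0.4 -0.1] q [ 0.79 -0.12  1.91 -0.    1.36 -1.01]
tool x,y,z in world (cols)
 [[-0.974 -0.225 -0.005]
 [-0.225  0.974 -0.009]
 [ 0.007 -0.008 -1.   ]]
shift tool mm [0.4528, -0.0068, 0.29] [ -39.  -387.5   -0.8]
rot about z needed 0.029529956343540806 [-0.03   0.999 -0.008]
```

Emit:
servo_tool(targets="0 0 0.03 -4 -39 0 85; 0 0 0 -4 -39 0 85; 0 0 0 -4 -39 0 85; 0 0 0 -4 -39 0 85; 0 0 0 -4 -39 0 85; 0 0 0 -4 -39 0 85; 0 0 0 -4 -39 0 85; 0 0 0 -4 -30 0 85")

```text
time: 1.43
tool_pos: [0.4181, 0.0552, 0.2862]
tcp_rot: [0.311, -3.119, 0.017]
wrist_force: [1.9, -0.1, -0.7]
width: 0.998
```

```bash
python3 g.py; python3 - <<'E'
from workcell import read_camera
import cv2
c=read_camera("wrist");print(c["mtx"],c["T_tool_cam"]);cv2.imwrite("pics/w1.png",c["image"][:,:,::-1])
E
```

```text
t 1.43 pos [0.4181 0.0552 0.2862] w 85.2 F [ 1.9 -0.1 -0.7] q [ 0.08 -0.26  2.03 -0.01  1.38 -1.69]
tool x,y,z in world (cols)
 [[-0.98  -0.198 -0.006]
 [-0.197  0.98  -0.011]
 [ 0.008 -0.01  -1.   ]]
shift tool mm [0.4528, -0.0068, 0.29] [-21.8 -67.7  -3.3]
rot about z needed 0.0011825811670715192 [-0.001  1.    -0.01 ]
[[286.14588862   0.         259.96901735]
 [  0.         286.14588862 186.05520796]
 [  0.           0.           1.        ]] [[-4.44402790e-04  9.52509506e-01  3.04508527e-01  7.73160685e-02]
 [ 9.99999466e-01  1.39160000e-04  1.02411362e-03 -8.03617757e-04]
 [ 9.33102553e-04  3.04508819e-01 -9.52509059e-01 -1.42778512e-01]
 [ 0.00000000e+00  0.00000000e+00  0.00000000e+00  1.00000000e+00]]
```

View pics/w1.png

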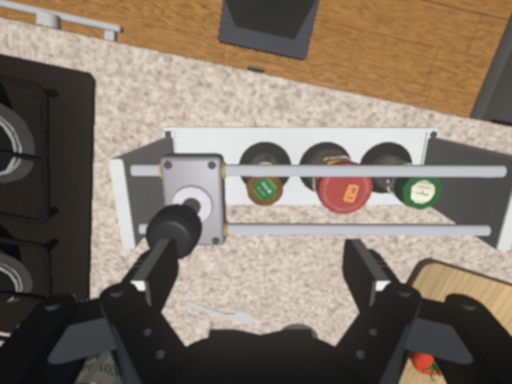

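Wrist view: knob top about (173,229), honey lid centre about (345,187), rods and cheeks clear. Measure from an enlarged crop.

```bash
python3 - <<'E'
import cv2
a=cv2.imread("pics/w1.png")[120:270,105:455]
cv2.imwrite("pics/w1c.png",cv2.resize(a,None,fx=2.2,fy=2.2,interpolation=cv2.INTER_CUBIC))
E
```

```text
(no output)
```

View pics/w1c.png

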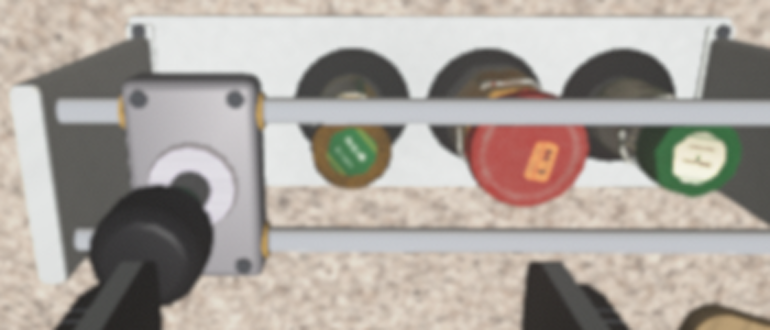

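```bash
cat > wr.py <<'E'
from h import *
K=(286.14588862,259.96901735,186.05520796)
T=np.array([[-4.44402790e-04,9.52509506e-01,3.04508527e-01,7.73160685e-02],[9.99999466e-01,1.3916e-04,1.02411362e-03,-8.03617757e-04],[9.33102553e-04,3.04508819e-01,-9.52509059e-01,-1.42778512e-01],[0,0,0,1]])
def won(pos,rv,u,v,z):
    M=R.from_rotvec(rv).as_matrix(); e=M@T[:3,3]+pos; d=M@T[:3,:3]@np.array([(u-K[1])/K[0],-(v-K[2])/K[0],-1])
    return e+d*(z-e[2])/d[2]
E
python3 - <<'E'
from wr import *
from workcell import bot
s=bot.read_state()
O=np.array([.4292,.1141]);yaw=.1976
for n,x,y,z in[("honey",529,149,.11),("gr",690,157,.116),("br",352,155,.115),("collar",191,187,.167),("knob",152,244,.239),("cL",40,183,.172),("s1",138,99,.164),("s2",235,99,.164),("s3",243,266,.164)]:
    p=won(s["tool_pos"],s["tcp_rot"],(x+.5)/2.2-.5+105,(y+.5)/2.2-.5+120,z)
    d=p[:2]-O;print(n,p.round(4),"press",(d[0]*np.cos(yaw)+d[1]*np.sin(yaw)).round(4),(-d[0]*np.sin(yaw)+d[1]*np.cos(yaw)).round(4))
E
```

```text
honey [0.4251 0.1496 0.11  ] press 0.0029 0.0356
gr [0.4112 0.2303 0.116 ] press 0.0052 0.1175
br [0.4454 0.058  0.115 ] press 0.0049 -0.0582
collar [ 0.4579 -0.0131  0.167 ] press 0.0032 -0.1303
knob [ 0.4498 -0.0096  0.239 ] press -0.0041 -0.1253
cL [ 0.4672 -0.0777  0.172 ] press -0.0004 -0.1956
s1 [ 0.4232 -0.0414  0.164 ] press -0.0364 -0.1512
s2 [0.4148 0.     0.164 ] press -0.0365 -0.109
s3 [0.4939 0.0154 0.164 ] press 0.044 -0.1095
```

Emit:
servo_tool(targets="0 0 0 -11 -35 0 85; 0 0 0 -11 -33 0 85; 0 0 0 0 0 0 85; 0 0 0 0 0 0 85")

```text
time: 1.82
tool_pos: [0.4536, -0.0146, 0.2856]
tcp_rot: [0.297, -3.12, 0.022]
wrist_force: [0.3, 0.4, -0.4]
width: 0.994
```

```bash
cat >> g.py <<'E'
to([.453,-.008,.206])
E
python3 g.py; python3 - <<'E'
from workcell import read_camera
import cv2
c=read_camera("wrist");cv2.imwrite("pics/w2.png",c["image"][:,:,::-1])
E
```

```text
t 1.82 pos [ 0.4536 -0.0146  0.2856] w 84.9 F [ 0.3  0.4 -0.4] q [-0.08 -0.19  1.98 -0.02  1.36 -1.83]
tool x,y,z in world (cols)
 [[-0.982 -0.189 -0.006]
 [-0.189  0.982 -0.015]
 [ 0.009 -0.013 -1.   ]]
shift tool mm [0.4528, -0.0068, 0.29] [-0.6  7.8 -4.5]
rot about z needed -0.007832277977271677 [ 0.008  1.    -0.013]
shift tool mm [0.453, -0.008, 0.206] [-1.3  7.7 79.5]
```

View pics/w2.png

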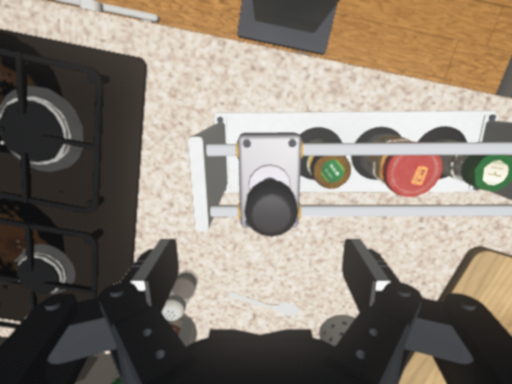

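Emit:
servo_tool(targets="-0.013 -0.009 -0.008 -1 7 0 85; 0 0 0 0 0 25 85; 0 0 0 0 0 30 85; 0 0 0 0 0 24 85; 0 0 0 0 0 0 85")

```text
time: 2.28
tool_pos: [0.453, 0.0001, 0.2062]
tcp_rot: [-0.323, 3.118, 0.007]
wrist_force: [-1.9, -0.5, -0.6]
width: 0.998
```

```bash
python3 g.py
```

```text
t 2.28 pos [4.530e-01 1.000e-04 2.062e-01] w 85.2 F [-1.9 -0.5 -0.6] q [-0.06 -0.15  2.09  0.01  1.2  -1.84]
tool x,y,z in world (cols)
 [[-0.979 -0.205  0.007]
 [-0.205  0.979  0.005]
 [-0.008  0.004 -1.   ]]
shift tool mm [0.4528, -0.0068, 0.29] [  1.   -6.4 -83.9]
rot about z needed 0.008923361309572254 [-0.009  1.     0.004]
shift tool mm [0.453, -0.008, 0.206] [ 1.7 -8.   0.1]
```

Emit:
servo_tool(targets="0 0 0.007 1 -7 0 85; 0 0 0 0 0 0 85; 0 0 0 0 0 0 85")

```text
time: 2.53
tool_pos: [0.4524, -0.0042, 0.2073]
tcp_rot: [-0.319, 3.119, 0.01]
wrist_force: [-0.8, -0.7, -0.5]
width: 0.994
```

```bash
python3 g.py; python3 - <<'E'
from workcell import read_camera
import cv2,numpy as np
c=read_camera("wrist");d=read_camera("scene")
a=np.hstack([c["image"][60:384,60:460],cv2.resize(d["image"][150:312,200:400],None,fx=2,fy=2)])[:,:,::-1]
cv2.imwrite("pics/w3.png",a)
E
```

```text
t 2.53 pos [ 0.4524 -0.0042  0.2073] w 84.9 F [-0.8 -0.7 -0.5] q [-0.07 -0.15  2.09  0.01  1.2  -1.85]
tool x,y,z in world (cols)
 [[-0.979 -0.203  0.006]
 [-0.203  0.979  0.007]
 [-0.007  0.005 -1.   ]]
shift tool mm [0.4528, -0.0068, 0.29] [ -0.4  -2.2 -82.7]
rot about z needed 0.006529152104326103 [-0.007  1.     0.005]
shift tool mm [0.453, -0.008, 0.206] [ 0.2 -3.9  1.3]
```

View pics/w3.png

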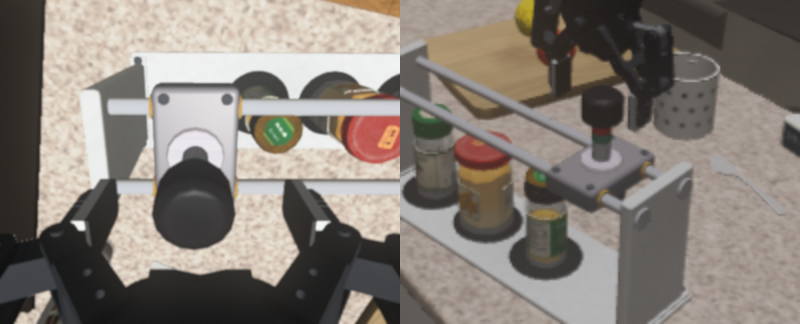

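Emit:
servo_tool(targets="0 0 0.006 0 -4 1 60; 0 0 0 0 0 0 50; 0 0 0 0 0 0 36; 0 0 0 0 0 0 36; 0 0 0 0 0 0 36; 0 0 0 0 0 0 36; 0 0 0 0 0 0 36; 0 0 0 0 0 0 36", newtons=25)

```text
time: 3.3
tool_pos: [0.4561, -0.0089, 0.2107]
tcp_rot: [-0.306, 3.113, 0.009]
wrist_force: [0.6, 1.0, 1.2]
width: 0.455
```

```bash
python3 g.py; python3 - <<'E'
from workcell import read_camera
import cv2,numpy as np
c=read_camera("wrist");d=read_camera("scene")
a=np.hstack([c["image"][60:384,60:460],cv2.resize(d["image"][150:312,200:400],None,fx=2,fy=2)])[:,:,::-1]
cv2.imwrite("pics/w4.png",a)
E
```

```text
t 3.3 pos [ 0.4561 -0.0089  0.2107] w 38.8 F [0.6 1.  1.2] q [-0.08 -0.15  2.08  0.01  1.2  -1.85]
tool x,y,z in world (cols)
 [[-0.981 -0.195  0.013]
 [-0.195  0.981  0.007]
 [-0.014  0.004 -1.   ]]
shift tool mm [0.4528, -0.0068, 0.29] [  1.7   3.  -79.4]
rot about z needed -0.001412362946503548 [0.001 1.    0.004]
shift tool mm [0.453, -0.008, 0.206] [2.9 1.5 4.6]
```

View pics/w4.png

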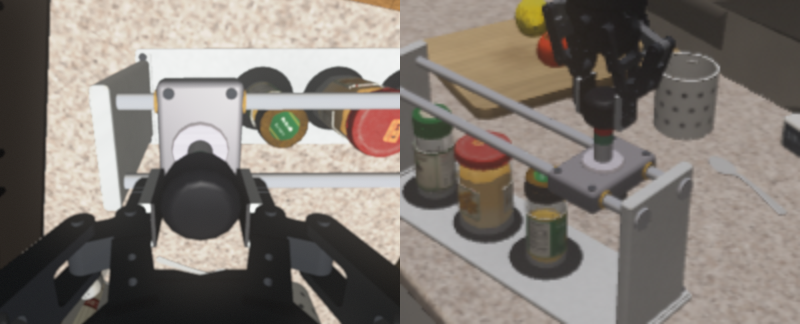

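Emit:
servo_tool(targets="0 0 0 0 5 0 36; 0 0 0 0 12 0 36; 0 0 0 0 15 0 36; 0 0 0 0 15 0 36; 0 0 0 0 15 0 36; 0 0 0 0 10 0 36")

```text
time: 3.9
tool_pos: [0.4425, 0.0587, 0.2107]
tcp_rot: [-0.302, 3.112, -0.008]
wrist_force: [0.0, -3.1, -0.3]
width: 0.45
```

```bash
echo 'to([.4235,.1539,.2105])' >> g.py;python3 g.py
```

```text
t 3.9 pos [0.4425 0.0587 0.2107] w 38.5 F [ 0.  -3.1 -0.3] q [ 0.08 -0.18  2.1  -0.01  1.2  -1.68]
tool x,y,z in world (cols)
 [[-0.981 -0.192  0.015]
 [-0.192  0.981 -0.004]
 [-0.014 -0.007 -1.   ]]
shift tool mm [0.4528, -0.0068, 0.29] [  1.4 -66.8 -78.9]
rot about z needed -0.004394675400017011 [ 0.004  1.    -0.007]
shift tool mm [0.453, -0.008, 0.206] [  2.6 -67.4   5.1]
shift tool mm [0.4235, 0.1539, 0.2105] [ 0.4 97.1 -0.5]
```

Emit:
servo_tool(targets="0 0 0 0 12 0 36; 0 0 0 0 15 0 36; 0 0 0 0 15 0 36; 0 0 0 0 15 0 36; 0 0 0 0 14 0 36; 0 0 0 0 8 0 36; 0 0 0 0 4 0 36; 0 0 0 0 0 0 36")

```text
time: 4.57
tool_pos: [0.4253, 0.1447, 0.2106]
tcp_rot: [-0.306, 3.111, -0.014]
wrist_force: [-0.1, -1.8, -0.6]
width: 0.459
```

```bash
python3 g.py; python3 - <<'E'
from workcell import read_camera
import cv2,numpy as np
for n in("wrist","scene","top"):
    c=read_camera(n);cv2.imwrite(f"pics/{n}5.png",c["image"][:,:,::-1])
a=cv2.imread("pics/scene5.png")[150:312,170:350]
cv2.imwrite("pics/s5c.png",cv2.resize(a,None,fx=3.6,fy=3.6,interpolation=cv2.INTER_CUBIC))
E
```

```text
t 4.57 pos [0.4253 0.1447 0.2106] w 39.2 F [-0.1 -1.8 -0.6] q [ 0.28 -0.17  2.1  -0.01  1.2  -1.48]
tool x,y,z in world (cols)
 [[-0.981 -0.195  0.017]
 [-0.195  0.981 -0.008]
 [-0.015 -0.011 -1.   ]]
shift tool mm [0.4528, -0.0068, 0.29] [   1.4 -154.8  -77.8]
rot about z needed -0.001224593015341624 [ 0.001  1.    -0.011]
shift tool mm [0.453, -0.008, 0.206] [   2.7 -155.1    6.2]
shift tool mm [0.4235, 0.1539, 0.2105] [-0.1  9.4  0. ]
```

View pics/s5c.png

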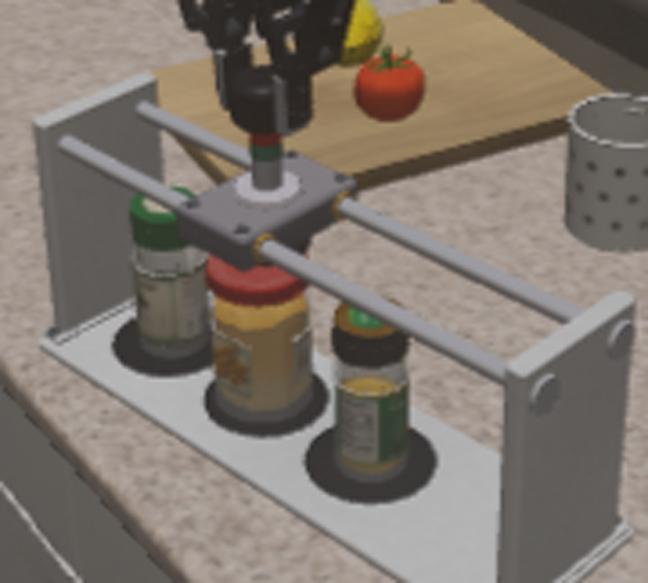

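View pics/wrist5.png

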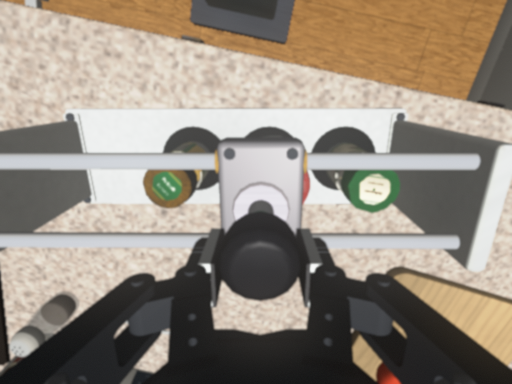

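View pics/top5.png

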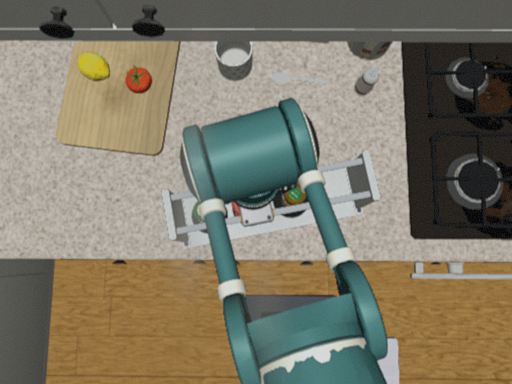

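Emit:
servo_tool(targets="0 0 0 0 5 0 36; 0 0 0 0 5 0 36; 0 0 0 0 1 0 36; 0 0 0 0 0 0 36")

```text
time: 5.05
tool_pos: [0.4235, 0.1536, 0.2106]
tcp_rot: [-0.301, 3.111, -0.017]
wrist_force: [-0.4, -1.7, 0.7]
width: 0.455
```

```bash
python3 g.py; python3 - <<'E'
from workcell import read_camera
import cv2,numpy as np
for n in("wrist","scene"):
    c=read_camera(n);cv2.imwrite(f"pics/{n}6.png",c["image"][:,:,::-1])
a=cv2.imread("pics/scene6.png")[150:312,170:350]
cv2.imwrite("pics/s6c.png",cv2.resize(a,None,fx=3.6,fy=3.6,interpolation=cv2.INTER_CUBIC))
a=cv2.imread("pics/wrist6.png")[100:300,130:410]
cv2.imwrite("pics/w6c.png",cv2.resize(a,None,fx=2.8,fy=2.8,interpolation=cv2.INTER_CUBIC))
E
```

```text
t 5.05 pos [0.4235 0.1536 0.2106] w 38.8 F [-0.4 -1.7  0.7] q [ 0.3  -0.17  2.09 -0.01  1.2  -1.46]
tool x,y,z in world (cols)
 [[-0.981 -0.192  0.017]
 [-0.192  0.981 -0.009]
 [-0.015 -0.012 -1.   ]]
shift tool mm [0.4528, -0.0068, 0.29] [   0.8 -164.   -77.4]
rot about z needed -0.004627419833231711 [ 0.005  1.    -0.012]
shift tool mm [0.453, -0.008, 0.206] [   2.1 -164.2    6.6]
shift tool mm [0.4235, 0.1539, 0.2105] [-0.1  0.3  0.1]
```

View pics/s6c.png

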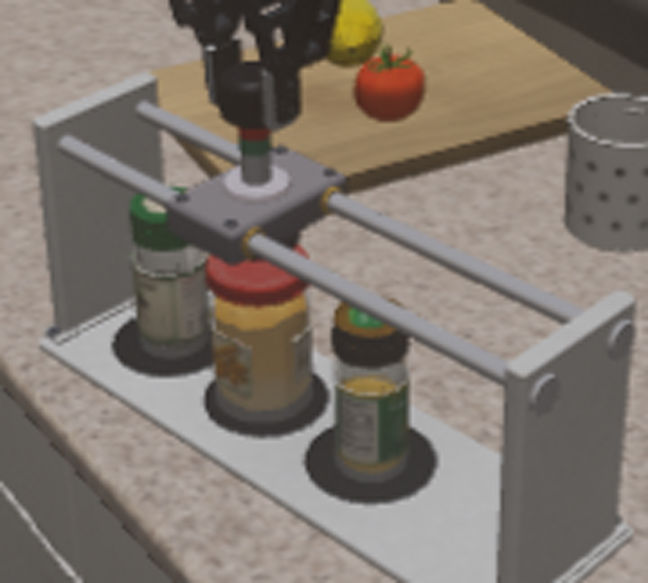

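View pics/w6c.png

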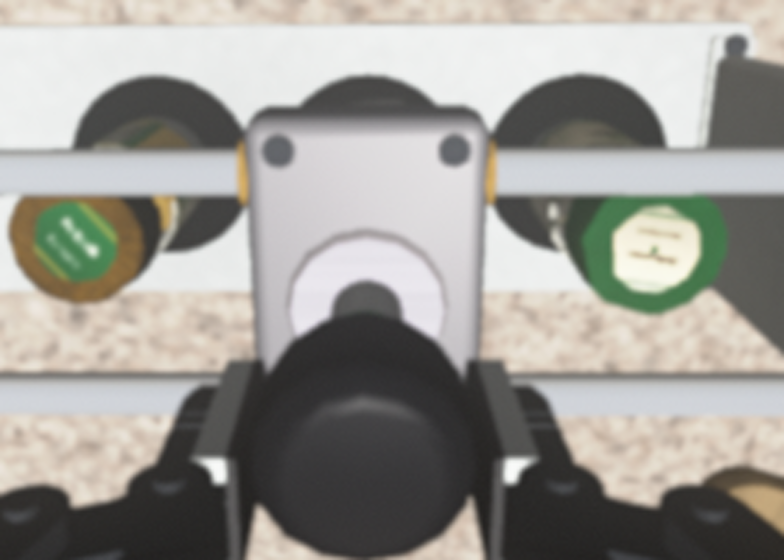

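```bash
python3 - <<'E'
from ov import *
O=(.4292,.1141);yaw=.1976
J=[(.0026,.0432,.0325,.1,(255,255,255)),(-.001,.13,.023,.106,(0,255,0)),(0,-.05,.022,.105,(255,100,0))]
cv2.imwrite("pics/o6.png",overlay(cv2.imread("pics/scene6.png"),"scene",O,yaw,.1932,J,0,3.6,(170,350,150,312)))
E
```

```text
(no output)
```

View pics/o6.png

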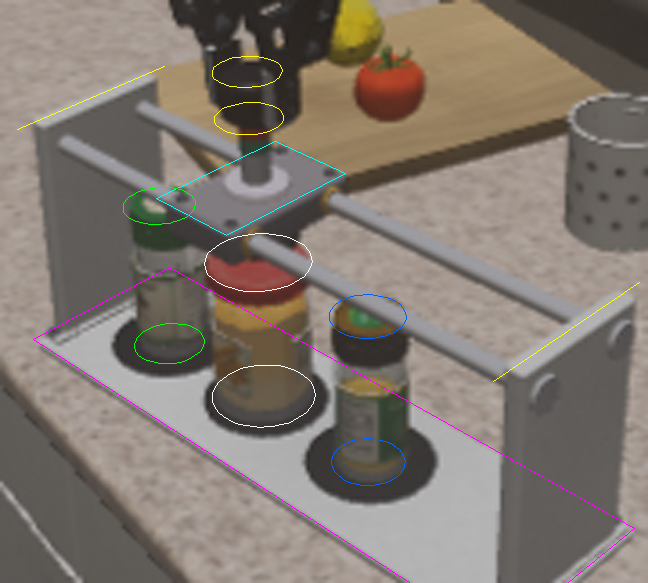

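```bash
python3 - <<'E'
from wr import *
from workcell import bot
s=bot.read_state()
O=np.array([.4292,.1141]);yaw=.1976
def pr(n,p):
    d=p[:2]-O;print(n,"press",(d[0]*np.cos(yaw)+d[1]*np.sin(yaw)).round(4),(-d[0]*np.sin(yaw)+d[1]*np.cos(yaw)).round(4))
for n,x,y,z in[("gr",655,240,.116),("br",77,232,.115),("collar",367.5,306,.169),("sA",278,151,.164),("sB",454,150,.164),("dL",161,163,.01),("dM",369,163,.01),("dR",579,163,.01)]:
    pr(n,won(s["tool_pos"],s["tcp_rot"],(x+.5)/2.8-.5+130,(y+.5)/2.8-.5+100,z))
# lid in wrist5: right edge seen at (310,185)
pr("tcp",s["tool_pos"])
p5,r5=np.array([.4253,.1447,.2106]),np.array([-.306,3.111,-.014])
for u,v in((310,185),(302,205)): pr("lid right edge",won(p5,r5,u,v,.11))
E
python3 - <<'E'
import cv2
a=cv2.imread("pics/wrist5.png")[110:230,190:340]
cv2.imwrite("pics/w5c.png",cv2.resize(a,None,fx=5,fy=5,interpolation=cv2.INTER_CUBIC))
E
```

```text
gr press 0.0016 0.1275
br press -0.0009 -0.0523
collar press 0.0011 0.039
sA press -0.037 0.0177
sB press -0.0371 0.0598
dL press 0.0012 -0.0529
dM press 0.0014 0.0382
dR press 0.0016 0.1294
tcp press 0.0022 0.0399
lid right edge press 0.0031 0.0732
lid right edge press 0.0223 0.0669
```

View pics/w5c.png

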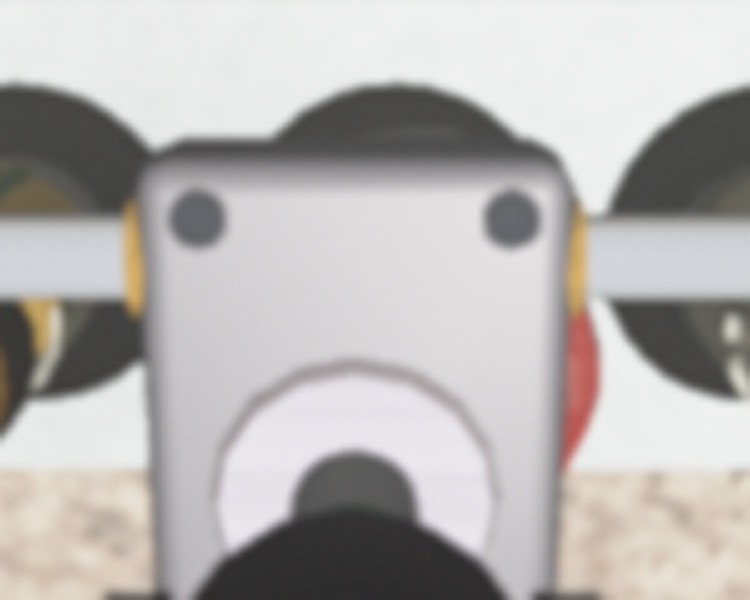

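All checks put the head about 2 mm short of the lid centre; nudge it.

Emit:
servo_tool(targets="0 0 0 0 2.5 0 36; 0 0 0 0 0.5 0 36; 0 0 0 0 0 0 36", newtons=60)

```text
time: 5.4
tool_pos: [0.4229, 0.1564, 0.2109]
tcp_rot: [-0.3, 3.112, -0.017]
wrist_force: [-0.5, -2.7, 1.3]
width: 0.441
```

```bash
python3 g.py|head -1;  python3 - <<'E'
from wr import *
from workcell import bot,read_camera
s=bot.read_state(); d=s["tool_pos"][:2]-[.4292,.1141];yaw=.1976
print("tcp y",-d[0]*np.sin(yaw)+d[1]*np.cos(yaw))
E
```

```text
t 5.4 pos [0.4229 0.1564 0.2109] w 37.6 F [-0.5 -2.7  1.3] q [ 0.31 -0.17  2.09 -0.01  1.2  -1.45]
tcp y 0.042686259960062374
```

Emit:
servo_tool(targets="0 0 0 0 0 3 36; 0 0 0 0 0 4 36; 0 0 0 0 0 4 36; 0 0 0 0 0 4 36; 0 0 0 0 0 4 36; 0 0 0 0 0 3 36")

```text
time: 5.9
tool_pos: [0.423, 0.1564, 0.1891]
tcp_rot: [-0.3, 3.112, -0.016]
wrist_force: [-4.5, -3.2, 10.1]
width: 0.443
```

```bash
cat > look.py <<'E'
import sys,cv2
from workcell import read_camera
n=sys.argv[1]
c=read_camera("scene")["image"][:,:,::-1]; cv2.imwrite(f"pics/s{n}.png",c)
cv2.imwrite(f"pics/s{n}c.png",cv2.resize(c[150:290,190:310],None,fx=4.2,fy=4.2,interpolation=cv2.INTER_CUBIC))
E
python3 g.py|head -4; python3 look.py 7
```

```text
t 5.9 pos [0.423  0.1564 0.1891] w 37.9 F [-4.5 -3.2 10.1] q [ 0.31 -0.15  2.12 -0.01  1.16 -1.45]
tool x,y,z in world (cols)
 [[-0.981 -0.191  0.016]
 [-0.191  0.981 -0.009]
```

View pics/s7c.png

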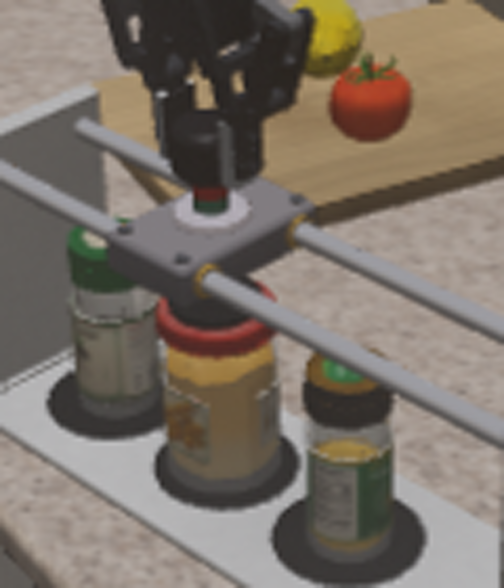

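Emit:
servo_tool(targets="0 0 0 0 0 2 36; 0 0 0 0 0 1.5 36; 0 0 0 0 0 0 36; 0 0 0 0 0 0 36; 0 0 0 0 0 0 36")

```text
time: 6.37
tool_pos: [0.423, 0.1564, 0.1889]
tcp_rot: [-0.3, 3.112, -0.016]
wrist_force: [-4.8, -4.5, 9.9]
width: 0.446
```

```bash
python3 g.py|head -4; python3 look.py 8
```

```text
t 6.37 pos [0.423  0.1564 0.1889] w 38.1 F [-4.8 -4.5  9.9] q [ 0.31 -0.15  2.12 -0.01  1.16 -1.45]
tool x,y,z in world (cols)
 [[-0.981 -0.191  0.016]
 [-0.191  0.981 -0.009]
```

View pics/s8c.png

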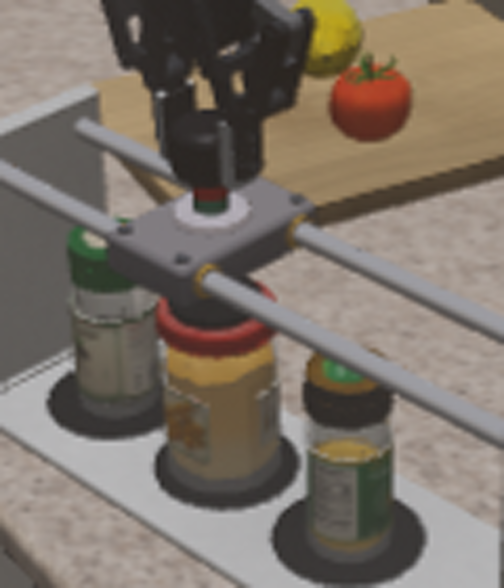

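Emit:
servo_tool(targets="0 0 0 0 0 5 36; 0 0 0 0 0 3 36; 0 0 0 0 0 0 36")

```text
time: 6.67
tool_pos: [0.423, 0.1564, 0.1842]
tcp_rot: [-0.3, 3.112, -0.016]
wrist_force: [-4.1, -4.0, 13.3]
width: 0.442
```

```bash
python3 g.py|head -4; python3 look.py 9
```

```text
t 6.67 pos [0.423  0.1564 0.1842] w 37.7 F [-4.1 -4.  13.3] q [ 0.31 -0.14  2.12 -0.01  1.15 -1.45]
tool x,y,z in world (cols)
 [[-0.981 -0.191  0.016]
 [-0.191  0.981 -0.009]
```

View pics/s9c.png

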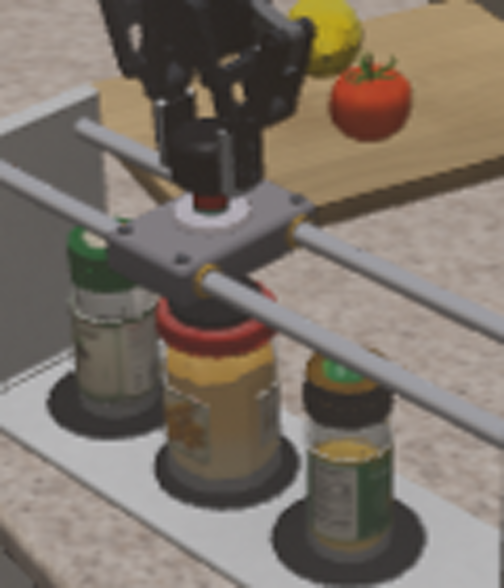

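```bash
python3 - <<'E'
import cv2
L=[cv2.resize(cv2.imread(f"pics/s{n}.png")[185:210,225:255],None,fx=12,fy=12,interpolation=cv2.INTER_CUBIC) for n in(8,9)]
cv2.imwrite("pics/z9.png",cv2.hconcat(L))
E
```

```text
(no output)
```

View pics/z9.png

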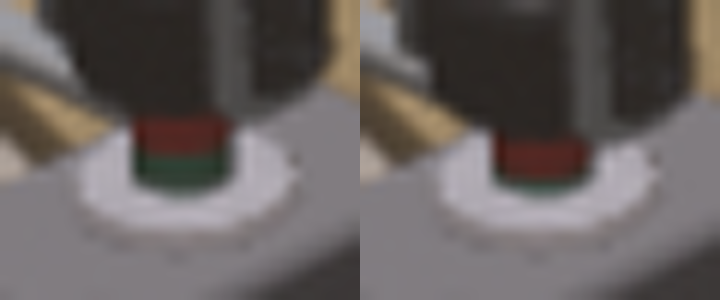

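Emit:
servo_tool(targets="0 0 0 0 0 0 36; 0 0 0 0 0 0 36; 0 0 0 0 0 0 36; 0 0 0 0 0 0 36; 0 0 0 0 0 0 36; 0 0 0 0 0 0 36; 0 0 0 0 0 0 36; 0 0 0 0 0 0 36")

```text
time: 7.38
tool_pos: [0.423, 0.1564, 0.1914]
tcp_rot: [-0.3, 3.112, -0.016]
wrist_force: [-2.9, -3.2, 8.3]
width: 0.446
```

Zero rows let the spring creep the knob up; a small downward bias per row is needed.

Emit:
servo_tool(targets="0 0 0 0 0 4 36; 0 0 0 0 0 3.5 36; 0 0 0 0 0 1 36; 0 0 0 0 0 1 36")

```text
time: 7.72
tool_pos: [0.423, 0.1564, 0.1855]
tcp_rot: [-0.3, 3.112, -0.015]
wrist_force: [-5.3, -4.1, 13.0]
width: 0.443
```

Emit:
servo_tool(targets="0 0 0 0 0 1 36; 0 0 0 0 0 1 36; 0 0 0 0 0 1 36; 0 0 0 0 0 1 36")

```text
time: 8.05
tool_pos: [0.423, 0.1564, 0.1857]
tcp_rot: [-0.3, 3.112, -0.015]
wrist_force: [-5.0, -4.0, 12.2]
width: 0.44
```

Emit:
servo_tool(targets="0 0 0 0 0 1 36; 0 0 0 0 0 1 36; 0 0 0 0 0 1 36; 0 0 0 0 0 1 36; 0 0 0 0 0 1 36; 0 0 0 0 0 1 36; 0 0 0 0 0 1 36; 0 0 0 0 0 1 36")

```text
time: 8.72
tool_pos: [0.423, 0.1564, 0.1862]
tcp_rot: [-0.3, 3.112, -0.015]
wrist_force: [-5.8, -3.7, 11.5]
width: 0.44
```

Emit:
servo_tool(targets="0 0 0 0 0 1.2 36; 0 0 0 0 0 1.1 36; 0 0 0 0 0 1.1 36; 0 0 0 0 0 1.1 36; 0 0 0 0 0 1.1 36; 0 0 0 0 0 1.1 36; 0 0 0 0 0 1.1 36; 0 0 0 0 0 1.1 36")

```text
time: 9.38
tool_pos: [0.4231, 0.1564, 0.1861]
tcp_rot: [-0.3, 3.112, -0.015]
wrist_force: [-5.2, -3.7, 12.7]
width: 0.445
```

Emit:
servo_tool(targets="0 0 0 0 0 1.1 36; 0 0 0 0 0 1.1 36; 0 0 0 0 0 1.1 36; 0 0 0 0 0 1.1 36; 0 0 0 0 0 1.1 36; 0 0 0 0 0 1.1 36; 0 0 0 0 0 1.1 36; 0 0 0 0 0 1.1 36")

```text
time: 10.05
tool_pos: [0.4231, 0.1564, 0.186]
tcp_rot: [-0.301, 3.111, -0.015]
wrist_force: [-4.9, -3.4, 12.0]
width: 0.44
```

Emit:
servo_tool(targets="0 0 0 0 0 1.1 36; 0 0 0 0 0 1.1 36; 0 0 0 0 0 1.1 36; 0 0 0 0 0 1.1 36; 0 0 0 0 0 1.1 36; 0 0 0 0 0 1.1 36; 0 0 0 0 0 1.1 36; 0 0 0 0 0 1.1 36")

```text
time: 10.72
tool_pos: [0.4231, 0.1564, 0.186]
tcp_rot: [-0.301, 3.111, -0.015]
wrist_force: [-5.3, -3.4, 12.2]
width: 0.445
```

Emit:
servo_tool(targets="0 0 0 0 0 1.1 36; 0 0 0 0 0 1.1 36; 0 0 0 0 0 1.1 36; 0 0 0 0 0 1.1 36; 0 0 0 0 0 1.1 36; 0 0 0 0 0 1.1 36; 0 0 0 0 0 1.1 36; 0 0 0 0 0 1.1 36")

```text
time: 11.38
tool_pos: [0.423, 0.1564, 0.186]
tcp_rot: [-0.301, 3.111, -0.015]
wrist_force: [-5.1, -3.7, 11.2]
width: 0.441
```

```bash
python3 g.py|head -1; python3 look.py 10;python3 g.py|head -1; python3 - <<'E'
import cv2
a=cv2.imread("pics/s10c.png"); b=cv2.resize(cv2.imread("pics/s10.png")[185:210,225:255],(280,233),interpolation=cv2.INTER_CUBIC)
a=cv2.copyMakeBorder(a,0,0,0,290,cv2.BORDER_CONSTANT); a[:233,510:790]=b
cv2.imwrite("pics/z10.png",a)
E
```

```text
t 11.38 pos [0.423  0.1564 0.186 ] w 37.6 F [-5.1 -3.7 11.2] q [ 0.31 -0.14  2.12 -0.01  1.15 -1.45]
t 11.43 pos [0.4231 0.1564 0.186 ] w 37.8 F [-5.3 -3.5 11.4] q [ 0.31 -0.14  2.12 -0.01  1.15 -1.45]
```

View pics/z10.png

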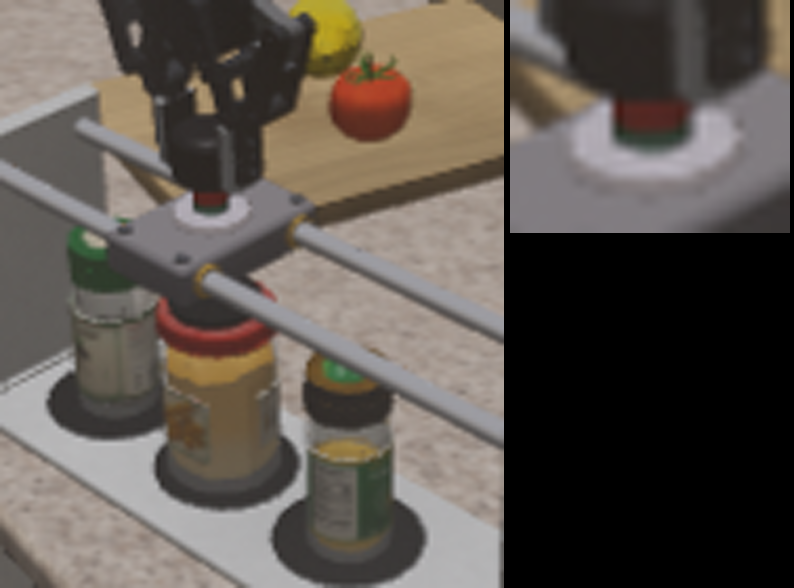

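Held about 3.6 s (since 7.7 s) with the green band at the collar mouth, pad centred on the red lid, spice jars unmoved. I'll hold a bit longer for margin and then hand in.

Emit:
servo_tool(targets="0 0 0 0 0 1.1 36; 0 0 0 0 0 1.1 36; 0 0 0 0 0 1.1 36; 0 0 0 0 0 1.1 36; 0 0 0 0 0 1.1 36; 0 0 0 0 0 1.1 36; 0 0 0 0 0 1.1 36; 0 0 0 0 0 1.1 36")

```text
time: 12.1
tool_pos: [0.4231, 0.1564, 0.1861]
tcp_rot: [-0.301, 3.111, -0.015]
wrist_force: [-6.0, -4.0, 12.2]
width: 0.444
```

```bash
python3 g.py|head -1; python3 -c "
from workcell import finish_job;print(finish_job())"; python3 g.py|head -1
```

```text
t 12.1 pos [0.4231 0.1564 0.1861] w 37.9 F [-6.  -4.  12.2] q [ 0.31 -0.14  2.12 -0.01  1.15 -1.45]
the job is handed in; nothing more can be done
None
the job is handed in; nothing more can be done
```

The honey jar's lid is pressed and the job is handed in at 12.1 s, with the arm still holding the knob down. I gripped the knob from above and slid the head about 169 mm with the knob up. The pad is centred on the red lid to within about 2–3 mm: my camera estimates disagreed by that much, and I settled on a value between them.

- **Hold:** I then pushed the knob down about 25 mm and held it from 7.7 s to 12.1 s, about 4.4 s. In that time the tool height stayed within about 1 mm and the push stayed around 11–13 N.
- **Last picture (11.4 s):** The green band is at the collar mouth, the pad looks centred on the red lid, and both spice jars stand where they were.
- **One fault on the way:** My first hold failed. I sent rows with no downward shift, and the spring lifted the knob from about 27 mm to about 19.5 mm, just out of the green band. I pressed it back down and restarted the hold with a small downward push in every row. If the judging counts that lift, it could fail on "without letting the spring lift it".

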